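Raise the counterweighted printing screen and register the panel

ROBOT

A 6-joint arm with a two-finger parallel gripper is mounted at the origin on the work surface. World frame = base frame: x ahead of the robot, y to its left, z up, the work surface at z = 0. Lengths are in mm, angles in rad, forces in N, time in s.
With the tool pointing down it reaches from about 375 to 975 mm from the base axis. Payload 3.8 kg.
Tool frame: the origin (TCP) lies at the very end of the fingers, on their centre line; the grasp point (between the pads) lies bot.hold_point_z behind it (bot.hold_point_z is the distance from the TCP to the grasp point, in mm); y points along the fingers, z is the direction in which the jaws open and shut, and the axes are right-handed (so a half turn about y gives the same grasp; the last joint's range is limited). The gripper opens to 88 mm and grips with 3 to 60 N. Pads are 18 mm wide; open, the fingers measure 123 mm over their backs; the gripper's body (75 mm by 187 mm) begins 45 mm behind the grasp point.
Start: joints at [-1.333, 0.264, 1.604, -0, 1.274, -0.037], TCP at [183.159, -649.67, 238.706] pointing down, gripper open.
Joint ranges: [-2.63, 2.63], [-0.94, 2.18], [0.31, 2.57], [-1.31, 4.45], [0, 2.66], [-2.55, 2.55]. Speed limits (rad/s): [2.57, 2.57, 3.14, 3.14, 3.14, 3.14].

INTERFACE

Orientations are given as a unit quaternion [x, y, z, w].
In Python, from rig import bot gives the robot as it stands.
- The arm moves only by the tool apply_moves, never from a script. Its argument "series" is a list of rows, each a list of 7 numbers: the shift along the tool's x, y, z in m, then the turn, a rotation vector about the tool's x, y, z in rad, then the closure, from -1 (fully open) to 1 (shut). A call has exactly 5 rows; each row is the pose to reach, as a shift and turn from the pose measured when the call began, along the tool's axes at that moment; what a row does not reach only later rows make up. A row lasts 1/10 s, in which the tool goes at most 50 mm and 8.59 degrees, less where a joint would pass 70% of its speed; a pose out of reach is approached as far as the arm can. A call with a gripper value outside its range is refused whole. The fingers move at their own pace and stop on an object; "newtons" is the grip in N (left out, the last holds). Time passes only in rows, so rows that repeat a pose let the fingers close, or fill a call up. It gives the time, the measured TCP pose, the force and the opening at its end, in the units of the state.
- bot.read_state(): the state, without advancing time (a new reading comes with each control period).
- bot.read_camera(name): name is "scene" or "top" or "wrist"; returns the picture (384x512x3 uint8, blue, green, red); there is no depth.
- bot.camera_params(name): a dict with "fx", "fy", "cx", "cy" (pixels), "extrinsics" (4x4, takes a point from world to camera coordinates). Camera axes: x right, y up, looking along -z (the intrinsics and any distortion apply to the point x, -y, -z); pixel columns grow to the right and rows downward; lengths in mm; the calibration is good to about 2 mm. A picture is of the moment at which its call begins: read the wrist's pose just before it. camera_params takes no time and is no camera call; for the wrist camera it gives the pose at the moment of the call.
- bot.sign_off(): hands the job in, once; it reports no verdict.
The state is a dict: "clock": time; "joint_pos": joint angles; "qvel": joint speeds; "joint_efforts": joint torques, N m; "tcp_pos": TCP position; "tool_rot": TCP orientation; "contact_force": force on the tool from outside, world axes, zero at the start; "wrist_torque": the same for the moment, N m; "width": finger opening in mm.
Only numpy, scipy, OpenCV 4.12 (cv2) and the standard library are available. Lean on these libraries where they do the work, as an engineer would, in place of code of your own. Each camera call takes 0.05 s, during which the arm holds its last target. There are 200 camera calls.

TASK

Open the small screen-printing press: push the screen up from below by the yellow lip on its front edge, past its balance point, so that it swings up against its stop and stays raised by itself. Then, without lifting it, slide the plywood panel that lies on the bed snugly into the corner of the L-shaped register guide, its rear edge and its left edge (seen from the front of the press) flat against the two legs. Leave the tins, tape, squeegee, spatula, mug and bottle where they are.

Things in the scene. Friction and masses are not known exactly. Their poses are not given: they have to be found in the camera images.
- press: Tabletop screen press, fixed, turned up to 12 degrees either way. Origin on the table top under the centre of its bed; x points to its rear (to the hinge), y to its left. Bed: flat white plate, top 50 mm above the table, 220 mm (x) by 360 mm (y), centred on the origin; the plywood base is 20 mm wider on each side.
- hinge (a point): Middle of the hinge axis (along the press's y), at x = +140 mm, z = 75 mm in the press frame; does not move. The screen: aluminium frame 340 mm wide and 216 mm deep (15 to 231 mm in front of the hinge) with see-through mesh, underside 12 mm above the bed when down; when raised it leans over the rear of the bed.
- screen (a joint): Angle of the screen, rad: 0 = down, level over the bed; 1.31 = raised against its stop. Discs on arms behind the hinge counterweight it: below its balance point (somewhere in 0.5 to 0.9 rad) it falls shut; beyond, it swings up by itself, damped, and stays. It takes 1.5 to 2.5 N upwards at the lip to start it.
- lip_edge (a point): Middle of the yellow lip's front edge, on the axis of its round bead (12 mm diameter, 120 mm long along the press's y). It is 281 mm in front of the hinge and 50 mm in front of the screen's front rail, and moves with the screen. When down it is 73 mm above the table, free below; bed and base end 26 mm behind it (towards the hinge).
- guide: L-shaped aluminium register guide fixed on the bed, 6 mm high, legs 12 mm wide. Origin: inside corner of the L, at bed level; axes parallel to the press's. Inner face of the rear leg: along y from 0 to -160 mm; of the left leg: along x from 0 to -110 mm (to the front). With the panel home, the panel's centre is at x = -65 mm, y = -90 mm here.
- panel_center (a point): Centre of the blank brown plywood panel, 130 mm (its x) by 180 mm (its y) by 8 mm thick, 0.11 to 0.22 kg, loose, flat on the bed (centre 54 mm above the table); at home its axes are parallel to the guide's. At the start it lies under the screen, 10 to 40 mm short of either leg, turned by up to 6 degrees.
- blue_tin: Bystander: closed ink tin with blue lid, 67 mm diameter, 72 mm high, origin under its centre; stands on the table on the left of the press, by the bed.
- green_tin: Bystander: closed ink tin with green lid, 67 mm diameter, 72 mm high, origin under its centre; on the table.
- tape: Bystander: roll of blue tape lying flat, 100 mm diameter, 24 mm high, origin under its centre; on the table on the right of the press, by the bed.
- squeegee: Bystander: squeegee lying flat, wooden grip and black rubber blade, 240 mm (x) by 60 mm by 34 mm, origin under its middle; on the table.
- spatula: Bystander: ink spatula lying on the table along its x, origin under its middle, low.
- mug: Bystander: black mug, 80 mm diameter, 90 mm high, origin under its centre; on the table.
- cleaner: Bystander: white bottle with red cap, 66 mm diameter, 170 mm high, origin under its centre; on the table.

How it is judged (in metres and radians):
On the way, in this order (a step that is already met when the one before it is completed fails the run):
1. the screen is on its way up, pushed by the fingers at its yellow lip (value of joint screen above 0.2 rad and (contact force between the fingers and screen_c0 above 0.2 N or contact force between the fingers and screen_c1 above 0.2 N)), for 0.05 s.
2. the screen is past its balance point and stands raised against its stop (value of joint screen above 1.2 rad), for 0.3 s.
3. the panel sits in the corner of the guide (x of panel_center in the frame of guide between -0.068 and -0.06 m and y of panel_center in the frame of guide between -0.093 and -0.085 m and height (world z) of panel_center below 0.057 m and angle between the x axis of panel_center and the x axis of guide, either way round below 0.03 rad), for 0.2 s.
At the end, for the whole second after the job is handed in: The screen stays raised by itself (above 1.2 rad, at rest), and the panel lies at rest on the bed against both legs of the guide: flat on the bed and not on top of the guide, gap under 3 mm at each leg, turned less than 0.03 rad (all of step 3 and value of joint screen above 1.2 rad and linear speed of panel below 0.02 m/s and velocity of joint screen below 0.1 rad/s); the robot touches nothing.
It fails at once if the panel is lifted or tipped off the bed (more than 8 mm or 0.12 rad) (height (world z) of panel_center above 0.062 m or angle between panel_center's own z axis and vertical above 0.12 rad).
It fails at once if a bystander is moved more than 25 mm or lifted (distance of any of blue_tin, green_tin, tape, squeegee, spatula, mug, cleaner from where it was at the start of the episode above 0.025 m).
It also fails if it takes over 58 s, if anything falls off the work surface, if the arm or the gripper's body presses on something with over 40 N, if the wrist force passes 120 N, or if a joint passes its speed limit or range.

## Working session

There is one attempt and no reset: what is moved stays moved. The work goes in short steps, Python scripts to look and compute and a tool call to move; the robot and the scene stay as the last step left them, time stands still between calls to the robot, and variables do not carry over. Pictures are saved under pics/ and viewed, about 8 in all and at most 12, crops included, and the job is handed in when it is done.

Besides the shell and the picture viewer there is one more tool, called after "Emit:" as name(argument=value, ...) on one line, values as JSON. apply_moves: Moves the arm, as the interface text tells. Its arguments: {"type":"object","properties":{"series":{"type":"array","items":{"type":"array","items":{"type":"number"}}},"newtons":{"type":"number"}},"required":["series"]}

```bash
ls; mkdir -p pics; python3 - <<'E'
from rig import bot
import cv2,numpy as np
print(bot.read_state()); print(bot.hold_point_z)
for n in("scene","top"):
    cv2.imwrite(f"pics/{n}0.png",bot.read_camera(n)); p=bot.camera_params(n); print(n,{k:np.round(v,3).tolist() if not isinstance(v,str) else v for k,v in p.items()})
E
```

```text
pics
{'clock': 0.0, 'joint_pos': array([-1.33284457e+00,  2.64772099e-01,  1.60536539e+00,  2.10707628e-05,
        1.27371349e+00, -3.68967130e-02]), 'qvel': array([ 0.00063207, -0.00087611, -0.00151906,  0.00032508,  0.00209048,
        0.00054237]), 'joint_efforts': array([-1.94340340e-03, -5.02109098e+01, -3.56881034e+01,  7.27637345e-02,
        2.92691222e-02, -1.74531838e-04]), 'tcp_pos': array([ 183.03415194, -648.96791419,  237.37990069]), 'tool_rot': array([-0.09693885,  0.70123525, -0.69964501,  0.09679276]), 'contact_force': array([-1.48296935, -0.23160259, -0.51829674]), 'wrist_torque': array([-0.06607656,  0.02796402, -0.01428456]), 'width': 87.79927612288965}
18.700000000000003
scene {'fx': 429.679, 'fy': 429.679, 'cx': 262.12, 'cy': 190.526, 'extrinsics': [[0.878, 0.478, 0.01, -543.046], [-0.313, 0.558, 0.768, 93.2], [0.362, -0.678, 0.64, -1988.33], [0.0, 0.0, 0.0, 1.0]]}
top {'fx': 419.418, 'fy': 419.418, 'cx': 247.605, 'cy': 194.05, 'extrinsics': [[-0.021, -1.0, -0.005, 45.87], [0.984, -0.022, 0.178, -588.041], [-0.178, -0.002, 0.984, -1538.015], [0.0, 0.0, 0.0, 1.0]]}
```

View pics/top0.png

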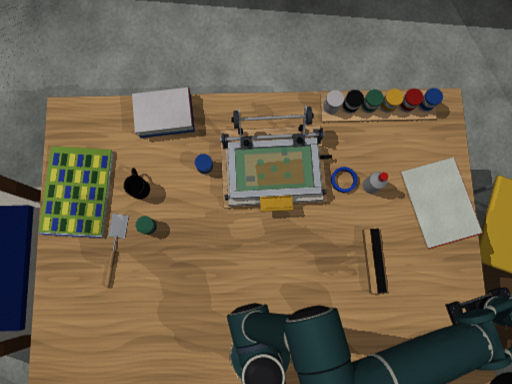

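View pics/scene0.png

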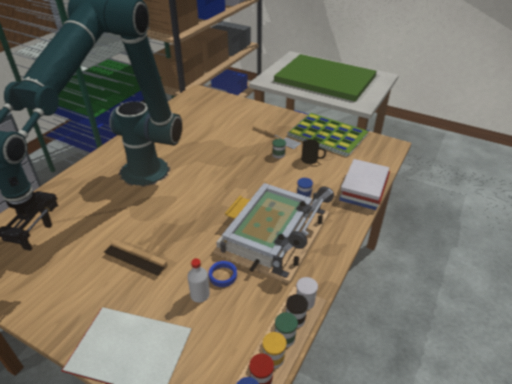

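The top view shows the lip at about (276,204), the press front facing the robot, the blue tin at (204,163), the tape at (345,180) and the squeegee at (375,262). The scene view agrees. Next I measure the press pose.

```bash
cat > h.py <<'E'
from rig import bot
import cv2,numpy as np
from scipy.spatial.transform import Rotation as R
def ray(P,uv,z):
    E=np.array(P["extrinsics"]);uv=np.atleast_2d(uv).astype(float)
    d=np.c_[(uv[:,0]-P["cx"])/P["fx"],-(uv[:,1]-P["cy"])/P["fy"],-np.ones(len(uv))]@E[:3,:3]
    o=-E[:3,:3].T@E[:3,3]
    return o+d*((z-o[2])/d[:,2])[:,None]
def proj(P,X):
    E=np.array(P["extrinsics"]);c=np.atleast_2d(X)@E[:3,:3].T+E[:3,3]
    return np.c_[P["cx"]+P["fx"]*c[:,0]/-c[:,2],P["cy"]+P["fy"]*c[:,1]/c[:,2]]
def hsv(im,lo,hi):return cv2.inRange(cv2.cvtColor(im,cv2.COLOR_BGR2HSV),np.array(lo),np.array(hi))
def big(m):
    c,_=cv2.findContours(m,cv2.RETR_EXTERNAL,cv2.CHAIN_APPROX_NONE);return max(c,key=cv2.contourArea)
def totool(v): # world mm -> tool m
    return R.from_quat(bot.read_state()["tool_rot"]).inv().apply(v)/1000
E
python3 - <<'E'
from h import *
im=cv2.imread("pics/top0.png");P=bot.camera_params("top")
def roi(m,a,b,c,d):
    o=np.zeros_like(m);o[b:d,a:c]=m[b:d,a:c];return o
m=roi(hsv(im,(18,120,90),(35,255,255)),240,180,310,225)
c=big(m);r=cv2.minAreaRect(c);b=cv2.boxPoints(r);print("lip",r);print(ray(P,b,73).round(0))
# mesh inside (greenish): contour for yaw
m=cv2.morphologyEx(roi(hsv(im,(30,50,40),(85,255,255)),220,135,330,205),cv2.MORPH_CLOSE,np.ones((15,15)))
b=cv2.boxPoints(cv2.minAreaRect(big(m)));print("mesh",ray(P,b,75).round(0).tolist())
for n,z,bb in(("blue",72,(190,150,216,176)),("tape",24,(325,160,362,198))):
    c=big(roi(hsv(im,(100,100,40),(125,255,255)),*bb));(x,y),rr=cv2.minEnclosingCircle(c);print(n,ray(P,(x,y),z).round(0),rr)
crop=im[90:220,190:370];cv2.imwrite("pics/c0.png",cv2.resize(crop,None,fx=4.4,fy=4.4,interpolation=cv2.INTER_CUBIC))
E
```

```text
lip ((275.9117431640625, 203.1470947265625), (15.22084903717041, 32.344303131103516), 87.27368927001953)
[[ 576.  -11.   73.]
 [ 579. -132.   73.]
 [ 521. -132.   73.]
 [ 518.  -12.   73.]]
mesh [[761.0, 79.0, 75.0], [771.0, -212.0, 75.0], [609.0, -213.0, 75.0], [600.0, 73.0, 75.0]]
blue [[707. 198.  72.]] 9.617792129516602
tape [[ 643. -341.   24.]] 13.034520149230957
```

View pics/c0.png

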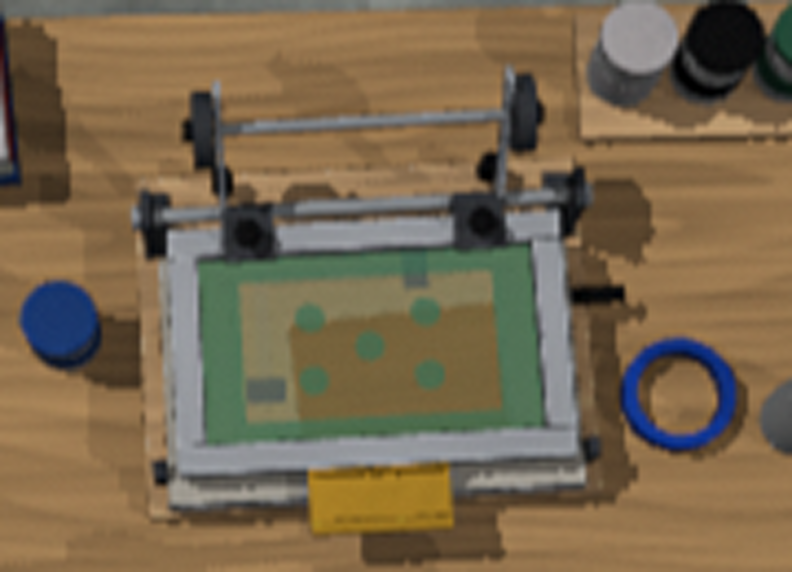

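```bash
cat >> h.py <<'E'
def ori(pitch,yaw,s=1): # fingers 'pitch' deg below horizontal, heading yaw deg; jaw axis horizontal
    p,w=np.radians([pitch,yaw])
    y=np.array([np.cos(p)*np.cos(w),np.cos(p)*np.sin(w),-np.sin(p)]);z=s*np.array([-np.sin(w),np.cos(w),0])
    return R.from_matrix(np.c_[np.cross(y,z),y,z])
def go(pos,rot=None):
    s=bot.read_state();R0=R.from_quat(s["tool_rot"]);rv=(R0.inv()*(rot or R0)).as_rotvec()
    sh=R0.inv().apply(np.array(pos)-s["tcp_pos"])/1000
    print("shift",sh.round(4),"rv",rv.round(3),"deg",np.degrees(np.linalg.norm(rv)).round(1),"dist",np.linalg.norm(sh).round(3))
def st():
    s=bot.read_state();print(s["clock"],s["tcp_pos"].round(1),"q",s["joint_pos"].round(2),"F",s["contact_force"].round(1),"w",round(s["width"],1));print(R.from_quat(s["tool_rot"]).as_matrix().round(2).tolist())
E
python3 - <<'E'
from h import *
st()
for s in(1,-1): go((400,-150,250),ori(40,0,s))
E
```

```text
0.1 [ 183.  -649.1  237.5] q [-1.33  0.26  1.61 -0.    1.27 -0.04] F [ 0.3 -0.4 -0.1] w 88.0
[[-0.96, -0.0, 0.27], [-0.27, 0.0, -0.96], [-0.0, -1.0, -0.0]]
shift [-0.3443 -0.0116 -0.4215] rv [ 1.221 -2.618 -0.171] deg 165.8 dist 0.544
shift [-0.3443 -0.0116 -0.4215] rv [0.122 0.256 0.867] deg 52.3 dist 0.544
```

Emit:
apply_moves(series=[[-0.031,0,-0.038,0.011,0.023,0.078,1],[-0.062,0,-0.076,0.022,0.046,0.156,1],[-0.093,0,-0.114,0.033,0.069,0.234,1],[-0.124,0,-0.152,0.044,0.092,0.312,1],[-0.155,0,-0.19,0.055,0.115,0.39,1]], newtons=20)

```text
clock: 0.6
tcp_pos: [281.2, -422.3, 237.6]
tool_rot: [0.085, 0.692, -0.691, 0.193]
contact_force: [-1.1, 0.5, -0.4]
width: 49.9
```

```bash
python3 - <<'E'
from h import *
st()
go((400,-130,220),ori(38,2,-1))
E
```

```text
0.6 [ 281.2 -422.3  237.6] q [-1.29 -0.14  2.08  0.43  1.15 -0.04] F [-1.1  0.5 -0.4] w 49.9
[[-0.91, 0.38, 0.15], [-0.15, 0.03, -0.99], [-0.38, -0.92, 0.03]]
shift [-0.1451  0.0711 -0.2715] rv [0.048 0.111 0.51 ] deg 30.0 dist 0.316
```

Emit:
apply_moves(series=[[-0.02,0.01,-0.04,0.008,0.018,0.08,1],[-0.04,0.02,-0.08,0.016,0.036,0.16,1],[-0.06,0.03,-0.12,0.024,0.054,0.24,1],[-0.08,0.04,-0.16,0.03,0.07,0.32,1],[-0.1,0.05,-0.19,0.036,0.086,0.38,1]])

```text
clock: 1.1
tcp_pos: [362.7, -215.6, 223.0]
tool_rot: [0.248, 0.659, -0.649, 0.289]
contact_force: [0.1, -0.1, 0.0]
width: 10.2
```

```bash
python3 - <<'E'
from h import *
st()
go((440,-75,150),ori(38,2,-1))
E
```

```text
1.1 [ 362.7 -215.6  223. ] q [-1.17 -0.53  2.52  0.87  1.04 -0.08] F [ 0.1 -0.1  0. ] w 10.2
[[-0.71, 0.7, 0.06], [-0.05, 0.03, -1.0], [-0.7, -0.71, 0.01]]
shift [-0.0103  0.1111 -0.1365] rv [0.011 0.023 0.128] deg 7.5 dist 0.176
```

```bash
cat > k.py <<'E'
from h import *
from scipy.optimize import least_squares
LIM=np.array([[-2.63,2.63],[-.94,2.18],[.31,2.57],[-1.31,4.45],[0,2.66],[-2.55,2.55]])
D=[([-1.33284,.26477,1.60537,0,1.27371,-.0369],[183.0,-649.0,237.4],[-.09694,.70124,-.69965,.09679]),
([-1.29,-.14,2.08,.43,1.15,-.04],[281.2,-422.3,237.6],[.085,.692,-.691,.193]),
([-1.17,-.53,2.52,.87,1.04,-.08],[362.7,-215.6,223.],[.248,.659,-.649,.289])]
def rz(a):return R.from_euler('z',a)
def ry(a):return R.from_euler('y',a)
def fk(q,k,S=(1,1)):
    h,L1,L2,L,off=k
    A=rz(q[0]);B=A*ry(q[1]);C=B*ry(q[2])
    W=A.apply([0,off,h])+B.apply([0,0,L1])+C.apply([0,0,L2])
    E=C*rz(S[0]*q[3])*ry(q[4])*rz(S[1]*q[5])
    return W+E.apply([0,0,L]),E
if __name__=="__main__":
  for S in((1,1),(1,-1),(-1,1),(-1,-1)):
    f=lambda k:np.concatenate([fk(q,k,S)[0]-p for q,p,_ in D])
    s=least_squares(f,[300,450,450,300,0]);print(S,s.x.round(1),s.fun.round(1))
    for q,p,t in D:print((fk(q,s.x,S)[1].inv()*R.from_quat(t)).as_rotvec().round(2))
E
python3 k.py
```

```text
(1, 1) [256.  509.5 565.6 343.4  23.6] [-1.4  0.5  0.2  1.3 -0.3  2.5  0.1  0.  -2.7]
[ 1.21 -1.21 -1.21]
[ 1.21 -1.21 -1.22]
[ 1.21 -1.22 -1.21]
(1, -1) [256.  509.5 565.6 343.4  23.6] [-1.4  0.5  0.2  1.3 -0.3  2.5  0.1  0.  -2.7]
[ 1.17 -1.26 -1.26]
[ 1.17 -1.26 -1.27]
[ 1.13 -1.33 -1.32]
(-1, 1) [ -44.6  293.1  599.1 -243.8   58.1] [ 26.6  31.3  68.    1.8 -14.3  16.4 -28.  -13.5 -84.5]
[ 1.21 -1.21 -1.21]
[ 0.79 -1.25 -0.39]
[ 0.46 -1.03  0.49]
(-1, -1) [ -44.6  293.1  599.1 -243.8   58.1] [ 26.6  31.3  68.    1.8 -14.3  16.4 -28.  -13.5 -84.5]
[ 1.17 -1.26 -1.26]
[ 0.74 -1.29 -0.45]
[ 0.37 -1.06  0.34]
```

```bash
cat > ik.py <<'E'
from k import *
K=[256,509.5,565.6,343.4,23.6];T=R.from_rotvec([1.2092,-1.2092,-1.2092])
def ik(p,rot,q0s):
    best=None
    for q0 in q0s:
        def f(q):
            a,E=fk(q,K);return np.r_[(a-p)/100,((E*T).inv()*rot).as_rotvec()]
        s=least_squares(f,np.clip(q0,LIM[:,0]+.02,LIM[:,1]-.02),bounds=(LIM[:,0]+.005,LIM[:,1]-.005))
        c=np.abs(s.fun).max()
        if best is None or c<best[0]:best=(c,s.x)
        if c<.01:break
    return best
E
python3 - <<'E'
from ik import *
rng=np.random.default_rng(0)
Q=[np.array([-1.17,-.53,2.4,.87,1.04,-.08])]+[rng.uniform(LIM[:,0],LIM[:,1]) for _ in range(4)]
for s in(1,-1):
 for psi in(-50,-35,-20,0,20,35,50):
  for pit in(20,30,40):
   r=ori(pit,psi,s);d=r.as_matrix()[:,1];o=[];q=None
   for th in(0,.5,1.):
    p=np.array([806-281*np.cos(th),-72,75+281*np.sin(th)-20])+15*d
    c,x=ik(p,r,[q] if q is not None else Q);o.append(c)
    if c<.01:q=x
    else: break
   if max(o)<.01 and len(o)==3:print(s,psi,pit,q.round(2))
E
```

```text
1 35 20 [-0.61  0.07  2.19  1.51  1.08  2.53]
1 50 20 [-0.64  0.21  2.03  1.33  1.31  2.52]
-1 20 30 [-0.47 -0.1   2.25  1.42  0.69 -0.29]
-1 20 40 [-0.41 -0.11  2.16  1.03  0.67  0.1 ]
-1 35 20 [-0.61  0.07  2.19  1.51  1.08 -0.61]
-1 35 30 [-0.56  0.02  2.13  1.29  0.98 -0.38]
-1 35 40 [-0.5  -0.01  2.06  1.03  0.93 -0.13]
-1 50 20 [-0.64  0.21  2.03  1.33  1.31 -0.63]
-1 50 30 [-0.59  0.15  1.99  1.16  1.22 -0.47]
-1 50 40 [-0.54  0.11  1.94  0.97  1.15 -0.29]
```

```bash
python3 - <<'E'
from ik import *
go((454,-112,85),ori(28,32,-1))
go((527,-70,40),ori(28,32,-1))
q=np.array([-1.17,-.53,2.4,.87,1.04,-.08])
for p in((454,-112,85),(527,-70,40)):
    c,q=ik(np.array(p),ori(28,32,-1),[q]);print(c.round(3),q.round(2))
E
```

```text
shift [ 0.0272  0.1659 -0.0993] rv [-0.408 -0.293  0.299] deg 33.5 dist 0.195
shift [ 0.0051  0.2506 -0.1374] rv [-0.408 -0.293  0.299] deg 33.5 dist 0.286
0.0 [-1.02  0.18  2.51  1.34  1.13 -1.08]
0.0 [-0.77  0.34  2.47  1.62  1.03 -1.19]
```

Emit:
apply_moves(series=[[0.005,0.033,-0.02,-0.08,-0.058,0.06,1],[0.011,0.066,-0.04,-0.16,-0.116,0.12,1],[0.016,0.099,-0.06,-0.24,-0.174,0.18,1],[0.022,0.132,-0.08,-0.32,-0.232,0.24,1],[0.027,0.166,-0.099,-0.408,-0.293,0.299,1]])

```text
clock: 1.6
tcp_pos: [454.6, -111.5, 84.3]
tool_rot: [0.183, 0.682, -0.482, 0.519]
contact_force: [1.0, -0.6, 0.2]
width: 0.2
```

```bash
python3 - <<'E'
from ik import *
st()
go((454,-112,85),ori(28,32,-1))
go((527,-70,40),ori(28,32,-1))
cv2.imwrite("pics/w1.png",bot.read_camera("wrist"))
E
```

```text
1.6 [ 454.6 -111.5   84.3] q [-1.01  0.18  2.51  1.35  1.13 -1.08] F [ 1.  -0.6  0.2] w 0.2
[[-0.39, 0.75, 0.53], [-0.25, 0.47, -0.85], [-0.88, -0.47, 0.0]]
shift [-0.0003 -0.001   0.0001] rv [ 0.001  0.004 -0.002] deg 0.3 dist 0.001
shift [0.0002 0.0944 0.0032] rv [ 0.001  0.004 -0.002] deg 0.3 dist 0.094
```

View pics/w1.png

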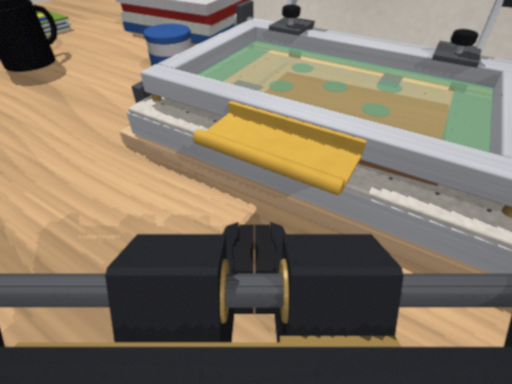

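The wrist view shows the lip ahead with its bead ends at about (200,140) and (342,181), and the path below it is clear. I'll check this against the top-view estimate.

```bash
python3 - <<'E'
from ik import *
P=bot.camera_params("wrist");print(ray(P,[(200,140),(342,181)],73).round(0))
E
```

```text
[[ 506.  -26.   73.]
 [ 516. -129.   73.]]
```

Emit:
apply_moves(series=[[0,0.02,0.001,0,0,0,1],[0,0.04,0.002,0,0,0,1],[0,0.06,0.003,0,0,0,1],[0,0.08,0.003,0,0,0,1],[0,0.094,0.003,0,0,0,1]])

```text
clock: 2.15
tcp_pos: [524.5, -63.8, 27.4]
tool_rot: [0.183, 0.692, -0.474, 0.512]
contact_force: [0.6, 0.0, -0.4]
width: 0.6
```

```bash
python3 - <<'E'
from ik import *
st()
Rt=R.from_quat(bot.read_state()["tool_rot"]).inv()
for th in(0.1,.25,.4,.55,.7,.85,1.0,1.1):
    print(th,(Rt.apply([281*(1-np.cos(th)),281*(1-np.cos(th))*.03,281*np.sin(th)+14])/1000).round(3))
E
```

```text
2.15 [524.5 -63.8  27.4] q [-0.77  0.38  2.46  1.63  1.04 -1.2 ] F [ 0.6  0.  -0.4] w 0.6
[[-0.41, 0.74, 0.54], [-0.23, 0.48, -0.84], [-0.88, -0.47, -0.03]]
0.1 [-0.038 -0.019 -0.   ]
0.25 [-0.077 -0.033  0.002]
0.4 [-0.118 -0.041  0.008]
0.55 [-0.159 -0.044  0.017]
0.7 [-0.2   -0.041  0.029]
0.85 [-0.238 -0.033  0.043]
1.0 [-0.275 -0.02   0.059]
1.1 [-0.297 -0.008  0.072]
```

Emit:
apply_moves(series=[[-0.02,-0.01,0,0,0,0,1],[-0.04,-0.019,0,0,0,0,1],[-0.06,-0.026,0.001,0,0,0,1],[-0.08,-0.033,0.002,0,0,0,1],[-0.1,-0.038,0.005,0,0,0,1]])

```text
clock: 2.65
tcp_pos: [538.5, -62.2, 133.2]
tool_rot: [0.183, 0.693, -0.474, 0.512]
contact_force: [-2.6, 1.2, -1.1]
width: 0.3
```

```bash
python3 - <<'E'
from ik import *
st();a=bot.read_camera("wrist");b=bot.read_camera("scene");cv2.imwrite("pics/p2.png",np.hstack([a,b[150:300,180:360].repeat(2,0).repeat(2,1)[:384,:360][:, :288]]) if 0 else a);cv2.imwrite("pics/s2.png",b)
E
```

```text
2.65 [538.5 -62.2 133.2] q [-0.74  0.09  2.45  1.47  1.03 -0.85] F [-2.6  1.2 -1.1] w 0.3
[[-0.41, 0.74, 0.54], [-0.23, 0.48, -0.84], [-0.88, -0.47, -0.03]]
```

View pics/p2.png

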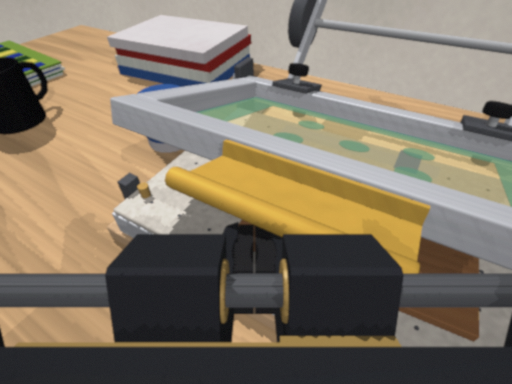

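The wrist view shows the bead resting on the closed fingers, with the screen off the bed and rising at about 0.3 rad. I'll continue along the arc.

Emit:
apply_moves(series=[[-0.023,-0.008,0.004,0,0,0,1],[-0.046,-0.014,0.009,0,0,0,1],[-0.069,-0.016,0.013,0,0,0,1],[-0.09,-0.016,0.019,0,0,0,1],[-0.11,-0.014,0.025,0,0,0,1]])

```text
clock: 3.25
tcp_pos: [588.4, -66.1, 239.2]
tool_rot: [0.183, 0.69, -0.475, 0.514]
contact_force: [-0.4, -1.1, -0.9]
width: 0.7
```

Emit:
apply_moves(series=[[-0.02,0.004,0.007,0,0,0,1],[-0.04,0.009,0.015,0,0,0,1],[-0.058,0.015,0.023,0,0,0,1],[-0.076,0.022,0.031,0,0,0,1],[-0.09,0.03,0.039,0,0,0,1]])

```text
clock: 3.75
tcp_pos: [668.5, -63.7, 303.9]
tool_rot: [0.183, 0.69, -0.475, 0.514]
contact_force: [0.6, -0.0, 0.8]
width: 0.4
```

```bash
python3 - <<'E'
from ik import *
st();a=bot.read_camera("wrist");b=bot.read_camera("scene");cv2.imwrite("pics/p3.png",cv2.resize(np.hstack([a,b]),(800,300)))
E
```

```text
3.75 [668.5 -63.7 303.9] q [-0.55 -0.01  2.14  1.33  0.97 -0.35] F [ 0.6 -0.   0.8] w 0.4
[[-0.4, 0.74, 0.54], [-0.24, 0.48, -0.84], [-0.88, -0.47, -0.02]]
```

View pics/p3.png

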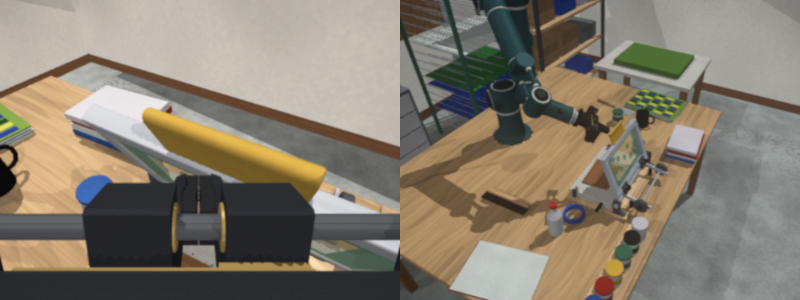

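The screen is nearly upright and appears to be leaving the fingers. I'll hold briefly and then check the lip.

Emit:
apply_moves(series=[[0,0,0,0,0,0,1],[0,0,0,0,0,0,1],[0,0,0,0,0,0,1],[0,0,0,0,0,0,1],[0,0,0,0,0,0,1]])

```text
clock: 4.35
tcp_pos: [669.0, -63.9, 304.6]
tool_rot: [0.183, 0.69, -0.475, 0.515]
contact_force: [-0.4, -0.7, 0.6]
width: 0.6
```

```bash
python3 - <<'E'
from ik import *
st()
for n in("scene","top"):
    a=bot.read_camera(n);P=bot.camera_params(n);cv2.imwrite(f"pics/{n}4.png",a)
    m=hsv(a,(18,120,90),(35,255,255));
    ex={t:proj(P,[140*0+806-281*np.cos(t),-70,75+281*np.sin(t)])[0].round(0) for t in(.8,1.,1.2,1.31)}
    u,v=ex[1.2].astype(int);o=np.zeros_like(m);o[v-40:v+40,u-40:u+40]=m[v-40:v+40,u-40:u+40]
    print(n,ex,cv2.minAreaRect(big(o)) if o.any() else None)
E
```

```text
4.35 [669.  -63.9 304.6] q [-0.55 -0.01  2.14  1.33  0.97 -0.35] F [-0.4 -0.7  0.6] w 0.6
[[-0.4, 0.74, 0.54], [-0.24, 0.48, -0.84], [-0.88, -0.47, -0.02]]
scene {0.8: array([252., 169.]), 1.0: array([262., 165.]), 1.2: array([275., 163.]), 1.31: array([283., 164.])} ((284.6219787597656, 168.5975799560547), (13.274770736694336, 32.32796859741211), 38.65980911254883)
top {0.8: array([279., 175.]), 1.0: array([279., 159.]), 1.2: array([279., 142.]), 1.31: array([279., 132.])} ((277.45526123046875, 131.7840576171875), (4.11696720123291, 37.239837646484375), 86.42366790771484)
```

The screen stands raised: the lip is at (277,132) in the top view and (285,169) in the scene view, matching 1.31 rad. I'll retreat and turn the tool down.

Emit:
apply_moves(series=[[0,-0.03,0,0,0,0,1],[0,-0.06,0,0,0,0,1],[0,-0.09,0,0,0,0,1],[0,-0.12,0,0,0,0,1],[0,-0.15,0,0,0,0,1]])

```text
clock: 4.95
tcp_pos: [556.8, -136.3, 375.4]
tool_rot: [0.183, 0.69, -0.475, 0.515]
contact_force: [0.5, -0.5, -1.0]
width: 0.4
```

```bash
python3 - <<'E'
from ik import *
st()
q=bot.read_state()["joint_pos"]
for s in(-1,1):
    c,x=ik(np.array([540,-80,270]),ori(90,2,s),[q]);print(s,c,x.round(2))
go((540,-80,270),ori(90,2,-1))
E
```

```text
4.95 [ 556.8 -136.3  375.4] q [-0.84 -0.19  2.16  1.16  1.26 -0.27] F [ 0.5 -0.5 -1. ] w 0.4
[[-0.4, 0.74, 0.54], [-0.24, 0.48, -0.84], [-0.88, -0.47, -0.02]]
-1 1.7513004935132415e-12 [-0.19  0.    1.84  0.    1.3   1.35]
1 1.936230828447627e-10 [-0.19  0.    1.84 -0.    1.3  -1.8 ]
shift [ 0.0867  0.0638 -0.0546] rv [ 0.303  0.467 -1.054] deg 68.3 dist 0.121
```

Emit:
apply_moves(series=[[0.01,0.008,-0.007,0.037,0.057,-0.128,-1],[0.02,0.016,-0.014,0.074,0.114,-0.256,-1],[0.03,0.024,-0.021,0.111,0.171,-0.384,-1],[0.04,0.032,-0.028,0.148,0.228,-0.512,-1],[0.05,0.038,-0.033,0.182,0.28,-0.632,-1]])

```text
clock: 5.45
tcp_pos: [546.9, -102.2, 315.4]
tool_rot: [0.07, 0.73, -0.642, 0.224]
contact_force: [0.4, 1.7, -0.4]
width: 38.5
```

```bash
python3 - <<'E'
from ik import *
st()
go((540,-80,270),ori(90,2,-1))
E
```

```text
5.45 [ 546.9 -102.2  315.4] q [-0.42 -0.21  2.01  0.36  1.07  0.79] F [ 0.4  1.7 -0.4] w 38.5
[[-0.89, 0.39, 0.24], [-0.19, 0.17, -0.97], [-0.42, -0.91, -0.08]]
shift [ 0.0209  0.0421 -0.0197] rv [ 0.118  0.185 -0.422] deg 27.3 dist 0.051
```

Emit:
apply_moves(series=[[0.005,0.01,-0.005,0.03,0.045,-0.105,-1],[0.01,0.02,-0.01,0.06,0.09,-0.21,-1],[0.015,0.03,-0.015,0.09,0.14,-0.32,-1],[0.021,0.042,-0.02,0.118,0.185,-0.422,-1],[0.021,0.042,-0.02,0.118,0.185,-0.422,-1]])

```text
clock: 5.95
tcp_pos: [540.4, -77.9, 267.6]
tool_rot: [-0.015, 0.707, -0.706, 0.012]
contact_force: [0.3, 0.4, -0.4]
width: 78.4
```

```bash
python3 - <<'E'
from ik import *
import json
st()
P=bot.camera_params("wrist");a=bot.read_camera("wrist");cv2.imwrite("pics/w5.png",a)
json.dump({k:np.array(v).tolist() for k,v in P.items()},open("P5.json","w"))
print(ray(P,[(0,0),(511,0),(0,383),(511,383)],50).round(0).tolist())
E
```

```text
5.95 [540.4 -77.9 267.6] q [-0.19  0.01  1.84  0.    1.3   1.34] F [ 0.3  0.4 -0.4] w 78.4
[[-1.0, -0.01, 0.04], [-0.04, 0.0, -1.0], [0.01, -1.0, -0.0]]
[[698.0, 191.0, 50.0], [718.0, -335.0, 50.0], [199.0, 280.0, 50.0], [228.0, -462.0, 50.0]]
```

View pics/w5.png

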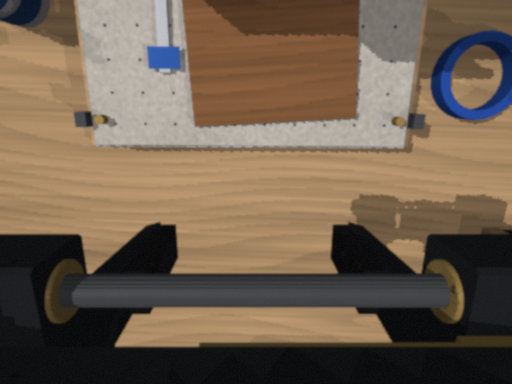

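The wrist view shows the bed front edge at row 148, the panel's front edge from (195,126) to (357,118) and the left leg with blue marking around (165,50). The rear leg is out of view, so I'll move 80 mm forward.

Emit:
apply_moves(series=[[-0.02,0,0,0,0,0,-1],[-0.04,0,0,0,0,0,-1],[-0.06,0,0,0,0,0,-1],[-0.08,0,0,0,0,0,-1],[-0.08,0,0,0,0,0,-1]])

```text
clock: 6.5
tcp_pos: [621.3, -76.4, 269.2]
tool_rot: [-0.013, 0.708, -0.706, 0.014]
contact_force: [0.6, -0.4, -0.5]
width: 88.0
```

```bash
python3 - <<'E'
from ik import *
import json
st()
P=bot.camera_params("wrist");a=bot.read_camera("wrist");cv2.imwrite("pics/w6.png",a)
json.dump({k:np.array(v).tolist() for k,v in P.items()},open("P6.json","w"))
E
```

```text
6.5 [621.3 -76.4 269.2] q [-0.16  0.15  1.68  0.    1.31  1.37] F [ 0.6 -0.4 -0.5] w 88.0
[[-1.0, 0.0, 0.04], [-0.04, 0.0, -1.0], [-0.0, -1.0, -0.0]]
```

View pics/w6.png

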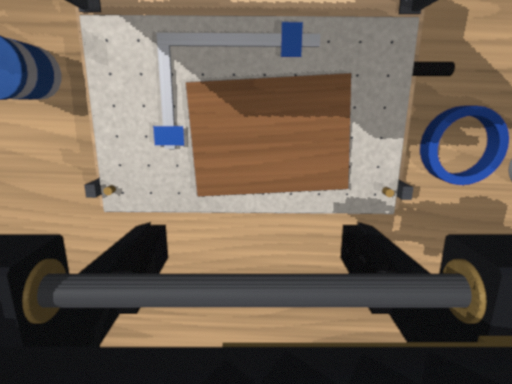

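This view shows everything needed: rear leg along row ~41 (inner edge ~47), left leg at col ~167 (inner edge ~172), and panel corners around (187,83), (350,74), (350,187), (197,196). Measuring now.

```bash
python3 - <<'E'
from ik import *
import json
P={k:(np.array(v) if k=="extrinsics" else v) for k,v in json.load(open("P6.json")).items()};im=cv2.imread("pics/w6.png")
m=hsv(im,(3,60,20),(18,255,255));o=np.zeros_like(m);o[60:205,180:360]=m[60:205,180:360]
o=cv2.morphologyEx(o,cv2.MORPH_OPEN,np.ones((5,5)));c=big(o);ap=cv2.approxPolyDP(cv2.convexHull(c),6,True)[:,0];print(ap.tolist())
W=ray(P,ap,58);print("panel",W.round(1).tolist(),"ctr",W.mean(0).round(1))
r=cv2.minAreaRect(ray(P,c[:,0],58)[:,:2].astype(np.float32));print(r)
b=ray(P,[(82,14),(418,14),(405,213),(103,211)],50);print("bed",b.round(1).tolist(),b.mean(0).round(1))
for n,x,y in(("rear c200",200,0),("rear c265",265,0)): print(n,[int(v) for v in im[28:60,x].mean(1)])
for y in(75,100,115): print("left r",y,[int(v) for v in im[y,150:190].mean(1)])
E
```

```text
[[350, 73], [347, 188], [197, 195], [186, 82]]
panel [[723.1, -174.7, 58.0], [595.6, -186.3, 58.0], [580.1, -9.2, 58.0], [707.2, 1.6, 58.0]] ctr [651.5 -92.1  58. ]
((651.174560546875, -92.51091766357422), (129.58741760253906, 179.5851287841797), 5.1858391761779785)
bed [[771.4, 111.3, 50.0], [784.7, -241.3, 50.0], [564.6, -263.9, 50.0], [552.7, 108.4, 50.0]] [668.3 -71.4  50. ]
rear c200 [125, 123, 121, 116, 116, 126, 130, 130, 132, 131, 131, 131, 131, 133, 135, 132, 126, 111, 108, 117, 125, 126, 127, 128, 128, 128, 129, 130, 129, 129, 128, 126]
rear c265 [123, 123, 123, 122, 119, 122, 128, 131, 131, 132, 131, 130, 131, 132, 133, 132, 129, 117, 106, 114, 123, 125, 126, 128, 128, 129, 130, 131, 131, 127, 124, 124]
left r 75 [193, 194, 194, 196, 195, 190, 180, 171, 177, 192, 204, 211, 211, 209, 207, 208, 207, 207, 206, 197, 159, 108, 91, 109, 124, 138, 168, 187, 191, 190, 189, 188, 191, 195, 198, 200, 199, 196, 194, 191]
left r 100 [193, 194, 196, 193, 191, 191, 191, 184, 181, 180, 185, 194, 203, 205, 204, 202, 203, 203, 202, 201, 198, 177, 137, 118, 122, 127, 139, 171, 190, 197, 196, 194, 184, 176, 174, 172, 163, 138, 115, 108]
left r 115 [193, 193, 192, 192, 192, 194, 192, 190, 182, 177, 179, 184, 193, 200, 202, 200, 199, 198, 199, 198, 197, 191, 166, 125, 114, 121, 134, 164, 182, 186, 186, 186, 186, 184, 176, 171, 169, 165, 143, 116]
```

```bash
python3 - <<'E'
from ik import *
import json
P={k:(np.array(v) if k=="extrinsics" else v) for k,v in json.load(open("P6.json")).items()}
A=ray(P,[(200,44.5),(265,45)],56);B=ray(P,[(169.8,75),(171.5,100),(172.2,115)],56);print(A.round(1),B.round(1))
# yaw from rear, left
y1=np.degrees(np.arctan2(-(A[0]-A[1])[0],(A[0]-A[1])[1]));y2=np.degrees(np.arctan2((B[0]-B[2])[1],(B[0]-B[2])[0]));print(y1,y2)
y=np.radians(2.);ex=np.array([np.cos(y),np.sin(y)]);ey=np.array([-ex[1],ex[0]])
g=ex*(A[:,:2].mean(0)@ex)+ey*(B[:,:2].mean(0)@ey);pc=np.array([651.3,-92.3])
print("corner",g,"panel in guide",(pc-g)@ex,(pc-g)@ey,"home world",g-65*ex-90*ey)
E
```

```text
[[745.6 -13.5  56. ]
 [747.7 -82.2  56. ]] [[713.9  19.4  56. ]
 [687.9  18.3  56. ]
 [671.7  18.   56. ]]
1.7634717734161793 1.8123436480338244
corner [744.2413087  20.4421754] panel in guide -96.81933654386538 -109.42989101474767 home world [682.42185965 -71.77146632]
```

```bash
cat >> h.py <<'E'
YAW=1.8;_y=np.radians(YAW);C=np.array([744.2,20.4]);EX=np.array([np.cos(_y),np.sin(_y)]);EY=np.array([-EX[1],EX[0]])
def g2w(x,y,z):return np.r_[C+x*EX+y*EY,z]
def tg():
    s=bot.read_state();d=s["tcp_pos"][:2]-C;print("guide",(d@EX).round(1),(d@EY).round(1),"z",s["tcp_pos"][2].round(1),"F",s["contact_force"].round(1),"t",s["clock"])
E
python3 - <<'E'
from ik import *
go(g2w(-200,-102,120),ori(90,YAW,-1))
E
```

```text
shift [0.0729 0.1491 0.0091] rv [0.002 0.007 0.001] deg 0.4 dist 0.166
```

Emit:
apply_moves(series=[[0.02,0.03,0.002,0,0.002,0,-1],[0.04,0.06,0.004,0,0.004,0,-1],[0.06,0.09,0.006,0,0.007,0,-1],[0.073,0.12,0.009,0,0.007,0,-1],[0.073,0.149,0.009,0,0.007,0,-1]])

```text
clock: 7.05
tcp_pos: [544.2, -88.4, 119.6]
tool_rot: [-0.011, 0.708, -0.706, 0.011]
contact_force: [0.3, 0.0, 0.0]
width: 88.1
```

```bash
python3 - <<'E'
from ik import *
tg();go(g2w(-200,-102,54),ori(90,YAW,-1))
E
```

```text
guide -203.3 -102.5 z 119.6 F [0.3 0.  0. ] t 7.05
shift [-0.0034  0.0656 -0.0003] rv [ 0.002 -0.001  0.001] deg 0.2 dist 0.066
```

Emit:
apply_moves(series=[[0,0.018,0,0,0,0,-1],[0,0.036,0,0,0,0,-1],[0,0.05,0,0,0,0,-1],[0,0.06,0,0,0,0,-1],[0,0.065,0,0,0,0,-1]])

```text
clock: 7.55
tcp_pos: [543.5, -88.4, 54.1]
tool_rot: [-0.011, 0.708, -0.706, 0.01]
contact_force: [-1.1, 0.8, -0.1]
width: 88.0
```

```bash
python3 - <<'E'
from ik import *
tg();go(g2w(-160,-102,53.5),ori(90,YAW,-1));go(g2w(-141,-102,53.5),ori(90,YAW,-1))
E
```

```text
guide -204.0 -102.4 z 54.1 F [-1.1  0.8 -0.1] t 7.55
shift [-0.044   0.0005 -0.0005] rv [ 0.003 -0.001  0.001] deg 0.2 dist 0.044
shift [-0.063   0.0005 -0.0005] rv [ 0.003 -0.001  0.001] deg 0.2 dist 0.063
```

Emit:
apply_moves(series=[[-0.009,0,0,0,0,0,-1],[-0.018,0,0,0,0,0,-1],[-0.027,0,0,0,0,0,-1],[-0.036,0,0,0,0,0,-1],[-0.044,0,0,0,0,0,-1]])

```text
clock: 8.05
tcp_pos: [588.6, -87.0, 54.4]
tool_rot: [-0.011, 0.708, -0.706, 0.011]
contact_force: [-2.3, -0.4, 0.9]
width: 87.9
```

Emit:
apply_moves(series=[[-0.003,0,0,0,0,0,-1],[-0.006,0,0,0,0,0,-1],[-0.009,0,0,0,0,0,-1],[-0.012,0,0,0,0,0,-1],[-0.015,0,0,0,0,0,-1]])

```text
clock: 8.55
tcp_pos: [603.6, -86.5, 54.3]
tool_rot: [-0.011, 0.708, -0.706, 0.01]
contact_force: [-1.6, 0.3, 1.1]
width: 88.3
```

```bash
python3 - <<'E'
from ik import *
tg();go(g2w(-139,-102,53.5),ori(90,YAW,-1))
P=bot.camera_params("wrist");a=bot.read_camera("wrist");cv2.imwrite("pics/w7.png",a)
E
```

```text
guide -143.9 -102.5 z 54.3 F [-1.6  0.3  1.1] t 8.55
shift [-0.0049  0.0008 -0.0005] rv [ 0.003 -0.001  0.001] deg 0.2 dist 0.005
```

View pics/w7.png

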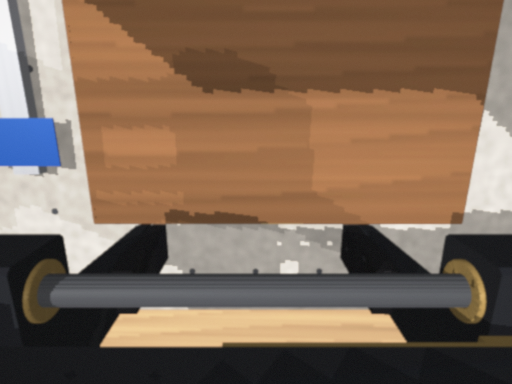

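The panel's front edge (row 222) is now square to the fingers, and both fingers are on it. I'll push the last millimetres gently while watching the force.

Emit:
apply_moves(series=[[-0.001,0,0,0,0,0,-1],[-0.002,0,0,0,0,0,-1],[-0.003,0,0,0,0,0,-1],[-0.004,0,0,0,0,0,-1],[-0.004,0,0,0,0,0,-1]])

```text
clock: 9.1
tcp_pos: [608.3, -86.4, 54.4]
tool_rot: [-0.011, 0.708, -0.706, 0.011]
contact_force: [-0.8, -0.4, 1.1]
width: 88.2
```

Emit:
apply_moves(series=[[-0.001,0,0,0,0,0,-1],[-0.001,0,0,0,0,0,-1],[-0.002,0,0,0,0,0,-1],[-0.002,0,0,0,0,0,-1],[-0.002,0,0,0,0,0,-1]])

```text
clock: 9.6
tcp_pos: [608.6, -86.4, 54.3]
tool_rot: [-0.012, 0.708, -0.706, 0.01]
contact_force: [-7.3, -0.9, 4.8]
width: 88.1
```

```bash
python3 - <<'E'
from ik import *
tg();print(bot.read_state()["contact_force"])
E
```

```text
guide -138.9 -102.5 z 54.3 F [-7.3 -0.9  4.8] t 9.6
[-7.31438386 -0.9153971   4.83123392]
```

Contact is at guide x = -138.9 (predicted -139) with the force rising to about 7 N, so the rear edge is seated. I'll back off, lift, and go to the right edge with closed fingers tilted away from the raised screen.

Emit:
apply_moves(series=[[0.008,0,0,0,0,0,-1],[0.02,0,0,0,0,0,-1],[0.03,-0.025,0,0,0,0,1],[0.03,-0.05,0,0,0,0,1],[0.03,-0.07,0,0,0,0,1]])

```text
clock: 10.1
tcp_pos: [578.6, -87.5, 125.6]
tool_rot: [-0.012, 0.708, -0.706, 0.01]
contact_force: [0.3, -0.6, -0.0]
width: 66.4
```

```bash
python3 - <<'E'
from ik import *
tg();go(g2w(-65,-245,120),ori(70,YAW,-1))
E=np.array(bot.camera_params("wrist")["extrinsics"]);print("cam",-E[:3,:3].T@E[:3,3]-bot.read_state()["tcp_pos"])
q=bot.read_state()["joint_pos"]
for y in(-245,-189):print(ik(g2w(-65,y,56),ori(70,YAW,-1),[q]))
E
```

```text
guide -168.9 -102.7 z 125.6 F [ 0.3 -0.6 -0. ] t 10.1
shift [-0.1041  0.005   0.1422] rv [ 0.002 -0.001  0.351] deg 20.1 dist 0.176
cam [ 66.03291263   2.34145072 145.40780016]
(np.float64(5.00904873135255e-13), array([-0.4225545 ,  0.34930625,  1.90239026,  0.27253484,  0.5910351 ,
        0.91282807]))
(np.float64(1.6875389974302383e-14), array([-0.33750129,  0.31628918,  1.94797605,  0.23342397,  0.56238105,
        1.02382923]))
```

Emit:
apply_moves(series=[[-0.02,0,0.03,0,0,0.08,1],[-0.04,0,0.06,0,0,0.16,1],[-0.06,0,0.09,0,0,0.24,1],[-0.08,0.002,0.12,0,0,0.31,1],[-0.104,0.005,0.142,0.002,0,0.35,1]])

```text
clock: 10.6
tcp_pos: [686.3, -228.3, 120.4]
tool_rot: [0.114, 0.698, -0.695, 0.133]
contact_force: [0.4, 0.5, 0.6]
width: 26.3
```

```bash
python3 - <<'E'
from ik import *
tg();go(g2w(-67,-245,56),ori(70,YAW,-1))
a=bot.read_camera("wrist");cv2.imwrite("pics/w8.png",a)
E
```

```text
guide -65.7 -246.7 z 120.4 F [0.4 0.5 0.6] t 10.6
shift [ 0.0234  0.06   -0.0018] rv [-0.002 -0.003 -0.002] deg 0.2 dist 0.064
```

View pics/w8.png

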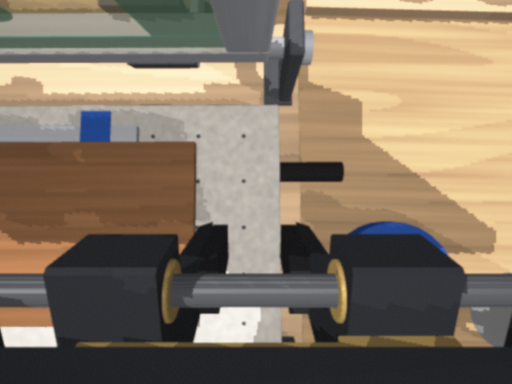

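The view shows the panel's rear edge flush with the rear leg (row ~142), its right edge at col 195, and clear bed under the fingertips. Descending.

Emit:
apply_moves(series=[[0.004,0.01,0,0,0,0,1],[0.009,0.022,0,0,0,0,1],[0.014,0.036,0,0,0,0,1],[0.019,0.05,0,0,0,0,1],[0.0235,0.06,-0.002,0,0,0,1]])

```text
clock: 11.15
tcp_pos: [686.6, -228.2, 53.1]
tool_rot: [0.114, 0.697, -0.695, 0.133]
contact_force: [-4.9, -1.5, 16.8]
width: 0.6
```

```bash
python3 - <<'E'
from ik import *
tg();print(bot.read_state()["width"]);go(g2w(-67,-205,55.5),ori(70,YAW,-1))
E
```

```text
guide -65.4 -246.7 z 53.1 F [-4.9 -1.5 16.8] t 11.15
0.639955665448811
shift [ 0.0008 -0.003  -0.0417] rv [-0.003 -0.003 -0.003] deg 0.3 dist 0.042
```

Emit:
apply_moves(series=[[0,-0.003,0,0,0,0,1],[0,-0.003,-0.006,0,0,0,1],[0.001,-0.003,-0.012,0,0,0,1],[0.001,-0.003,-0.018,0,0,0,1],[0.001,-0.003,-0.024,0,0,0,1]])

```text
clock: 11.65
tcp_pos: [683.9, -203.3, 55.5]
tool_rot: [0.114, 0.697, -0.695, 0.134]
contact_force: [0.5, 0.5, 0.6]
width: 0.7
```

```bash
python3 - <<'E'
from ik import *
tg();go(g2w(-66,-198,55.5),ori(70,YAW,-1))
E
```

```text
guide -67.3 -221.7 z 55.5 F [0.5 0.5 0.6] t 11.65
shift [-0.0012  0.0004 -0.0237] rv [-0.003 -0.003 -0.003] deg 0.3 dist 0.024
```

Emit:
apply_moves(series=[[0,0,-0.004,0,0,0,1],[0,0,-0.008,0,0,0,1],[0,0,-0.012,0,0,0,1],[-0.001,0,-0.016,0,0,0,1],[-0.001,0,-0.02,0,0,0,1]])

```text
clock: 12.15
tcp_pos: [684.2, -183.3, 55.8]
tool_rot: [0.114, 0.697, -0.695, 0.133]
contact_force: [-0.4, -0.5, -0.3]
width: 0.2
```

Emit:
apply_moves(series=[[0,0,-0.001,0,0,0,1],[0,0,-0.002,0,0,0,1],[0,0,-0.003,0,0,0,1],[0,0,-0.003,0,0,0,1],[0,0,-0.003,0,0,0,1]])

```text
clock: 12.65
tcp_pos: [684.2, -180.3, 55.8]
tool_rot: [0.114, 0.697, -0.695, 0.133]
contact_force: [-0.0, 0.0, -0.5]
width: 0.5
```

```bash
python3 - <<'E'
from ik import *
tg()
a=bot.read_camera("wrist");cv2.imwrite("pics/w9.png",a)
E
```

```text
guide -66.3 -198.7 z 55.8 F [-0.   0.  -0.5] t 12.65
```

View pics/w9.png

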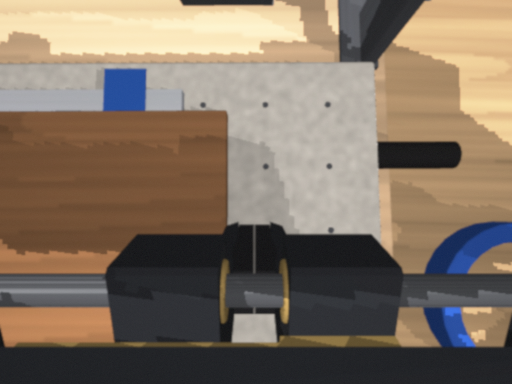

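```bash
python3 - <<'E'
from ik import *
P=bot.camera_params("wrist")
for uv,z in(((184,100),56),((227,130),58),((227,200),58),((150,111),58)):
    w=ray(P,uv,z)[0][:2]-C;print(uv,(w@EX).round(1),(w@EY).round(1))
E
```

```text
(184, 100) 5.8 -161.7
(227, 130) -10.9 -184.5
(227, 200) -46.9 -184.6
(150, 111) -0.7 -144.7
```

Emit:
apply_moves(series=[[0,0,-0.002,0,0,0,1],[0,0,-0.004,0,0,0,1],[0,0,-0.006,0,0,0,1],[0,0,-0.007,0,0,0,1],[0,0,-0.008,0,0,0,1]])

```text
clock: 13.2
tcp_pos: [684.2, -175.0, 56.2]
tool_rot: [-0.114, -0.696, 0.696, -0.134]
contact_force: [-2.9, -13.2, -1.1]
width: 0.4
```

Force rose to 13 N at guide y ≈ -193, so the left edge has met the left leg. I'll back off sideways, then lift.

Emit:
apply_moves(series=[[0,0,0.01,0,0,0,1],[0,0,0.025,0,0,0,1],[0,-0.02,0.04,0,0,0,1],[0,-0.05,0.04,0,0,0,1],[0,-0.09,0.04,0,0,0,1]])

```text
clock: 13.7
tcp_pos: [652.8, -215.0, 139.4]
tool_rot: [0.113, 0.697, -0.696, 0.133]
contact_force: [0.5, 0.4, -0.1]
width: 0.5
```

```bash
python3 - <<'E'
from ik import *
tg();go((621,-76,269),ori(90,YAW,-1))
E
```

```text
guide -98.7 -232.5 z 139.4 F [ 0.5  0.4 -0.1] t 13.7
shift [-0.0182 -0.1318 -0.1394] rv [-0.004 -0.004 -0.35 ] deg 20.1 dist 0.193
```

Emit:
apply_moves(series=[[0,-0.04,-0.02,0,0,-0.07,1],[-0.005,-0.07,-0.05,0,0,-0.14,1],[-0.01,-0.1,-0.08,0,0,-0.21,1],[-0.014,-0.12,-0.11,0,0,-0.28,1],[-0.018,-0.132,-0.139,0,0,-0.35,1]])

```text
clock: 14.2
tcp_pos: [621.4, -75.1, 272.7]
tool_rot: [0.009, -0.706, 0.708, -0.01]
contact_force: [1.1, 0.0, -0.5]
width: 0.6
```

Emit:
apply_moves(series=[[0,0,0,0,0,0,1],[0,0,0,0,0,0,1],[0,0,0,0,0,0,1],[0,0,0,0,0,0,1],[0,0,0,0,0,0,1]])

```text
clock: 14.7
tcp_pos: [620.5, -76.1, 271.7]
tool_rot: [0.009, -0.706, 0.708, -0.009]
contact_force: [0.7, -0.1, -0.1]
width: 0.2
```

```bash
python3 - <<'E'
from ik import *
st();P=bot.camera_params("wrist");im=bot.read_camera("wrist");cv2.imwrite("pics/w10.png",im)
m=hsv(im,(3,60,20),(18,255,255));o=np.zeros_like(m);o[40:200,165:350]=m[40:200,165:350]
o=cv2.morphologyEx(o,cv2.MORPH_OPEN,np.ones((5,5)));c=big(o)
q=ray(P,c[:,0],58)[:,:2];g=np.c_[(q-C)@EX,(q-C)@EY].astype(np.float32);print(cv2.minAreaRect(g))
t=bot.read_camera("top");m=hsv(t,(18,120,90),(35,255,255));m2=np.zeros_like(m);m2[110:200,240:310]=m[110:200,240:310];print(cv2.minAreaRect(big(m2)))
cv2.imwrite("pics/w10c.png",cv2.resize(im[0:230,60:460],(800,460),interpolation=cv2.INTER_CUBIC))
E
```

```text
14.7 [620.5 -76.1 271.7] q [-0.16  0.15  1.68 -0.    1.31  1.39] F [ 0.7 -0.1 -0.1] w 0.2
[[-1.0, 0.0, 0.03], [-0.03, -0.0, -1.0], [-0.0, -1.0, 0.0]]
((-65.24053955078125, -90.27347564697266), (128.79049682617188, 179.52587890625), 0.20415207743644714)
((261.0, 133.0), (4.0, 4.0), 90.0)
```

View pics/w10c.png

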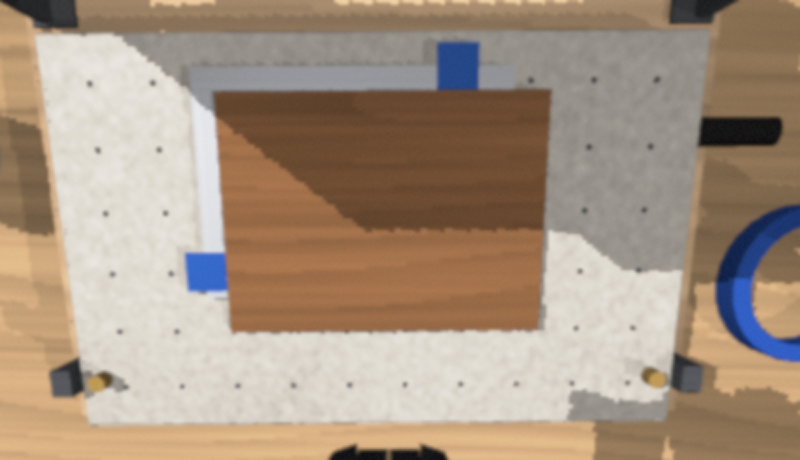

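The panel is snug in both legs: centre (-65.2, -90.3) mm in the guide, turned 0.2°. The lip is still at row 133 in the top view, so the screen is raised. Handing in.

```bash
python3 -c "
from rig import bot
print(bot.sign_off())"
```

```text
the job is handed in; nothing more can be done
None
```

The screen is raised against its stop and the panel sits in the corner of the guide; I handed the job in at about 15 s on the robot's clock.

- **Screen:** I pushed it up by the yellow lip with closed fingers. Once the fingers were clear it stood by itself, and both fixed cameras put the lip where 1.31 rad should be. In the final top view the arm hid most of the lip, so only a small visible patch, at the same height, confirmed it was still raised.
- **Panel:** I slid it first against the rear leg (7 N at contact), then against the left leg (13 N). The last wrist picture put its centre at (-65.2, -90.3) mm in the guide frame against a target of (-65, -90). It was turned about 0.2°, lying flat, with no visible gap at either leg.
- **Fingers on the bed:** They pressed on the bare bed with about 17 N while coming down beside the panel. I raised them before the sideways push.
- **Lip position:** The wrist view put the lip 10–20 mm nearer the robot than the top view did. The push still worked.
- **Bystanders:** The arm came near none of them, but I did not measure their positions again at the end.

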